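Load filter cartridges valve end down and clamp them

ROBOT

A 6-joint arm with a two-finger parallel gripper is mounted at the origin on a cart in front of the work surface, level with it; the furniture and walls round the work are solid. World frame = base frame: x ahead of the robot, y to its left, z up, the work surface at z = 0. Lengths are in mm, angles in degrees, forces in N, time in s.
With the tool pointing down it reaches from about 350 to 850 mm from the base axis. Payload 8.1 kg.
Tool frame: the origin (TCP) lies on the centre line of the jaws, within the pads' length; the fingertips stand 19 mm ahead of it and the grasp point (between the pads) is the TCP; z points along the fingers, y is the line along which they close (so a half turn about z gives the same grasp; the last joint's range is limited). The gripper opens to 85 mm and grips with 20 to 120 N. Pads are 22 mm wide; open, the fingers measure 114 mm over their backs; the gripper's body (76 mm by 85 mm) begins 54 mm behind the grasp point. The pads swing forward as they close: fully open they stand 13 mm farther back than shut.
Start: joints at [-76.685, 7.471, 85.268, -0, 87.261, -4.893], TCP at [187.507, -569.953, 250.292] pointing down, gripper open.
Joint ranges: [-169.43, 169.43], [-51.17, 129.36], [1.28, 143.12], [-76.62, 256.62], [0, 156.53], [-152.29, 152.29]. Speed limits (degrees/s): [136.94, 136.94, 159.86, 180, 180, 180].

INTERFACE

Orientations are given as [roll, pitch, yaw] about the fixed x, y, z axes, in that order (R = Rz(yaw) Ry(pitch) Rx(roll)).
In Python, from bench import r gives the robot as it stands. The module is installed in compiled form; this text tells all that it offers.
- The arm moves only by the tool servo_tool, never from a script. Its arguments are lists of equal length, an entry for each row: "fingers": the finger opening in m, from 0 to 0.0854; "linear": the shift along the tool's x, y, z in m, a list of three; "rotation": the turn, a rotation vector about the tool's x, y, z in degrees, a list of three. A call has 1 to 10 rows; each row is the pose to reach, as a shift and turn from the pose commanded when the call began, along the tool's axes at that moment; what a row does not reach only later rows make up. A row lasts 1/10 s, in which the tool goes at most 50 mm and 8.59 degrees, less where a joint would pass 70% of its speed; a pose out of reach is approached as far as the arm can. A call with a gripper value outside its range is refused whole. The fingers move at their own pace and stop on an object; "force" is the grip in N (left out, the last holds). Time passes only in rows, so rows that repeat a pose let the fingers close. It gives the time, the measured TCP pose, the force, the opening and the grip force at its end, in the units of the state.
- r.sense(): the state, without advancing time (a new reading comes with each control period).
- r.snapshot(name): name is "scene" or "top" or "wrist"; returns a dict with "frame" (400x640x3 uint8, red, green, blue), "fx", "fy", "cx", "cy" (pixels), "camera_from_world" (4x4, takes a point from world to camera coordinates). Camera axes: x right, y up, looking along -z (the intrinsics and any distortion apply to the point x, -y, -z); pixel columns grow to the right and rows downward; lengths in mm; the calibration is good to about 2 mm. The wrist camera is an equidistant fisheye: a pixel r from the principal point sees the ray r / f radians off the axis. A picture is of the moment at which its call begins. There is no depth.
- r.hand_in(): hands the job in; it is judged then, once.
The state is a dict: "time": time; "joint_pos": joint angles; "qd": joint speeds; "joint_efforts": joint torques, N m; "tool_pos": TCP position; "tcp_rot": TCP orientation; "ft_force": force on the tool from outside, world axes, zero at the start; "wrist_torque": the same for the moment, N m; "finger_gap": finger opening in mm; "grip_force": force on a finger pad.
Only numpy, scipy, OpenCV 4.12 (cv2) and the standard library are available. Lean on these libraries where they do the work, as an engineer would, in place of code of your own. Each camera call takes 0.05 s, during which the arm holds its last target. There are 200 camera calls.

TASK

Get the water-filter cartridges ready to drain: slide the rack's jaw open, lift each cartridge by its middle to find which end hides the heavy valve, and lay it along the sloping rack, flat on both ribs, with its valve end at the low side. When all that are there are loaded, slide the jaw shut until it squeezes the row against the fixed jaw with light but firm pressure, without forcing it, hold it so for a moment, then let go and leave it there; do not disturb the sugar jar and the cup.

Things in the scene. Friction and masses are not known exactly. Their poses are not given: they have to be found in the camera images.
- rack: fixed clamp rack 180 (x) x 306 (y) x 50 mm; origin under its centre on the worktop, x to its high side (away from the robot), z up. Cartridges lie along x, side by side in y, on two ribs whose tops make a deck sloping 0.2 rad: top at height 36 mm + 0.203*x. Low side ends at x = -70 in a lip 9 mm high, high side at x = +65; at x = 85 a beam 49 mm high guides the sliding jaw
- low_rest: black rib along y, 10 mm wide, that carries cartridges near the low side, 40 mm from the rack's centre towards -x; origin and axes as the rack's. It bears most of the weight of a cartridge whose valve end is at the low side
- high_rest: the like rib 40 mm from the rack's centre towards +x, at the high side; origin and axes as the rack's
- fixed_jaw: fixed jaw of the rack, a bar along x standing 20 mm above the deck at the rack's -y end. Origin: on its inner face (which looks to rack +y), at worktop height; the face is at rack y = -130 mm
- jaw_face (a point): middle of the inner face (which looks to rack -y) of the sliding jaw, a 10 mm thick bar along x standing 22 mm above the deck, facing the fixed jaw
- jaw (a joint): travel of the sliding jaw in m: 0 = fully open (260 mm between the jaws), growing to 0.215 as it slides to rack -y (45 mm between the jaws); gap = 0.260 - value. Needs about 2 N to slide, and up to 2 N more for each cartridge it pushes along; stays where it is left. Starts partly shut
- jaw_post (a point): grip point of the sliding jaw's upright black post, 22 (x) x 16 (y) mm, 92 mm above the worktop; the post's top is 26 mm above it, the carriage it stands on ends 29 mm below it. It stands behind the high side of the deck, 10 mm outside the jaw's inner face. Grip it from above and slide it along rack y
- sugar_jar: sugar jar, 68 mm wide, 134 high, bystander; origin under its centre
- cup: striped espresso cup, 60 mm wide and 49 high, bystander; origin under its centre
- c1_mid (a point): filter cartridge 120 (own x) x 28 (y) x 30 (z) mm, white, both end caps grey and alike, 0.22 kg; this point is its middle, half-way up. A heavy valve is hidden in its +x or its -x end (not told; unlike from one to the next): the balance point lies 26 mm from the middle on that side, so that, lifted here, it turns down there with about 0.055 N m and dips there in a light grip (4 N). 3 or 4 cartridges are there
- c2_mid (a point): filter cartridge 120 (own x) x 28 (y) x 30 (z) mm, white, both end caps grey and alike, 0.22 kg; this point is its middle, half-way up. A heavy valve is hidden in its +x or its -x end (not told; unlike from one to the next): the balance point lies 26 mm from the middle on that side, so that, lifted here, it turns down there with about 0.055 N m and dips there in a light grip (4 N). 3 or 4 cartridges are there
- c3_mid (a point): filter cartridge 120 (own x) x 28 (y) x 30 (z) mm, white, both end caps grey and alike, 0.22 kg; this point is its middle, half-way up. A heavy valve is hidden in its +x or its -x end (not told; unlike from one to the next): the balance point lies 26 mm from the middle on that side, so that, lifted here, it turns down there with about 0.055 N m and dips there in a light grip (4 N). 3 or 4 cartridges are there
- c4_mid (a point): filter cartridge 120 (own x) x 28 (y) x 30 (z) mm, white, both end caps grey and alike, 0.22 kg; this point is its middle, half-way up. A heavy valve is hidden in its +x or its -x end (not told; unlike from one to the next): the balance point lies 26 mm from the middle on that side, so that, lifted here, it turns down there with about 0.055 N m and dips there in a light grip (4 N). 3 or 4 cartridges are there
Things that resemble listed ones, but are neither listed nor needed, are in the scene too. Leave any red look-alike of the part that bears c4_mid alone. Leave any orange look-alike of the part that bears c2_mid alone.

How it is judged:
By the outcome, as a careful person would: the job done as asked, in the order asked, and still so for the second after the job is handed in, with the robot touching nothing.
Of c1, c2, c3, c4 only 3 to 4 are there at a start; the rules pass over those that are not, and their reading is None.
At some moment in a run one of c1, c2, c3, c4 may be knocked a few centimetres aside while the robot is not near it.
Once in a run the grip may slacken for a moment while it holds something.
It also fails if it takes over 210 s, if anything falls off the work surface, if the arm or the gripper's body presses on something with over 40 N, if the wrist force passes 120 N, or if a joint passes its speed limit or range.

## Working session

There is one attempt and no reset: what is moved stays moved. The work goes in short steps, Python scripts to look and compute and a tool call to move; the robot and the scene stay as the last step left them, time stands still between calls to the robot, and variables do not carry over. Pictures are saved under pics/ and viewed, at most 14 in all, crops included, and the job is handed in when it is done.

Besides the shell and the picture viewer there is one more tool, called after "Request:" in YAML: its name, and indented under it one key for each argument. servo_tool: Moves the arm, as the interface text tells. Its arguments: {"type":"object","properties":{"fingers":{"type":"array","items":{"type":"number"}},"linear":{"type":"array","items":{"type":"array","items":{"type":"number"}}},"rotation":{"type":"array","items":{"type":"array","items":{"type":"number"}}},"force":{"type":"number"}},"required":["fingers","linear","rotation"]}

```bash
mkdir -p pics; cat > h.py <<'E'
import numpy as np, cv2
from bench import r
from scipy.spatial.transform import Rotation as R
def snap(cam,fn):
    s=r.snapshot(cam); cv2.imwrite('pics/'+fn+'.png',s['frame'][:,:,::-1])
    np.savez('pics/'+fn+'.npz',**s); return s
def load(fn): return dict(np.load('pics/'+fn+'.npz'))
def ray(s,u,v,fish=False):
    T=np.array(s['camera_from_world']); a=(u-s['cx'])/s['fx']; b=(v-s['cy'])/s['fy']
    if fish:
        t=np.hypot(a,b); k=np.sin(t)/max(t,1e-9); d=np.array([a*k,-b*k,-np.cos(t)])
    else: d=np.array([a,-b,-1.])
    o=-T[:3,:3].T@T[:3,3]; d=T[:3,:3].T@d; return o,d/np.linalg.norm(d)
def atz(s,u,v,z,fish=False):
    o,d=ray(s,u,v,fish); return o+d*(z-o[2])/d[2]
def proj(s,p,fish=False):
    T=np.array(s['camera_from_world']); q=T[:3,:3]@np.array(p,float)+T[:3,3]; x,y,z=q[0],-q[1],-q[2]
    if fish:
        t=np.arctan2(np.hypot(x,y),z); k=t/max(np.hypot(x,y),1e-9); return np.array([s['cx']+s['fx']*k*x,s['cy']+s['fy']*k*y])
    return np.array([s['cx']+s['fx']*x/z,s['cy']+s['fy']*y/z])
def tri(rays):
    A=np.zeros((3,3));b=np.zeros(3)
    for o,d in rays:
        P=np.eye(3)-np.outer(d,d);A+=P;b+=P@o
    x=np.linalg.solve(A,b); return x,[np.linalg.norm((np.eye(3)-np.outer(d,d))@(x-o)) for o,d in rays]
E
python3 - <<'E'
from h import *
for c in ['top','scene']:
    s=snap(c,c+'0'); T=np.array(s['camera_from_world']); print(c,s['fx'],s['cx'],s['cy'],(-T[:3,:3].T@T[:3,3]).round(),T[:3,:3].round(2).tolist())
print(r.sense())
E
```

```text
top 428.9730298984547 320.3908219268923 200.56718680554286 [ 452.   27. 1378.] [[-0.03, -1.0, -0.0], [1.0, -0.03, 0.09], [-0.09, -0.0, 1.0]]
scene 398.9673573530896 316.804822973033 193.24554196072546 [-101.  940.  762.] [[-0.8, -0.6, 0.02], [0.32, -0.4, 0.86], [-0.5, 0.7, 0.51]]
{'time': 0.1, 'joint_pos': array([-7.66846220e+01,  7.51239986e+00,  8.53237961e+01,  1.18217679e-03,
        8.72610076e+01, -4.89515885e+00]), 'qd': array([-0.00630599, -0.07972405, -0.23869295, -0.07893294,  0.01803277,
       -0.0308959 ]), 'joint_efforts': array([ 5.60078443e-04, -5.70955217e+01, -5.01941442e+01, -2.85224569e-04,
        8.16633197e-03,  6.78800461e-05]), 'tool_pos': array([ 187.4053505 , -569.49196999,  249.32517251]), 'tcp_rot': array([-1.79903252e+02, -9.47106130e-03,  1.82104713e+01]), 'ft_force': array([-0.12526357,  0.40750477, -0.08082354]), 'wrist_torque': array([ 0.03841153, -0.00764782, -0.00596347]), 'grip_force': 0.0, 'finger_gap': 85.61056715044636}
```

View pics/top0.png

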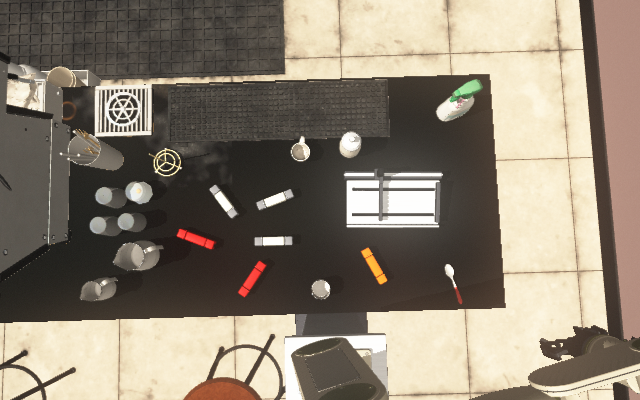

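View pics/scene0.png

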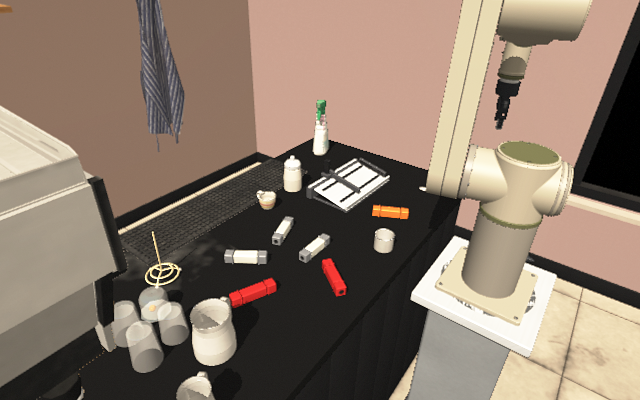

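```bash
python3 - <<'E'
from h import *
s=load('top0'); c=load('scene0')
im=s['frame'][:,:,::-1]
for n,(u,v,z) in dict(A=(223,201,30),B=(275,199,30),C=(273,241,30),rack=(393,203,30),post=(379,174,118),cupr=(300,151,49),jar=(349,140,134),jarb=(350,152,60),jawR=(438,185,50),orange=(374,266,30)).items():
    p=atz(s,u,v,z); print(n,p.round(),proj(c,p).round())
x=cv2.resize(im[130:260,200:460],None,fx=3,fy=3,interpolation=cv2.INTER_CUBIC); cv2.imwrite('pics/t0.png',x)
y=cv2.resize(c['frame'][150:280,215:415,::-1],None,fx=4,fy=4,interpolation=cv2.INTER_CUBIC); cv2.imwrite('pics/s0.png',y)
E
```

```text
A [581. 337.  30.] [246. 252.]
B [582. 173.  30.] [283. 226.]
C [451. 182.  30.] [315. 243.]
rack [ 559. -198.   30.] [353. 183.]
post [ 639. -146.  118.] [328. 161.]
cupr [730.  89.  49.] [266. 195.]
jar [740. -60. 134.] [291. 157.]
jarb [720. -67.  60.] [297. 176.]
jawR [ 609. -338.   50.] [361. 162.]
orange [ 364. -131.   30.] [390. 208.]
```

View pics/s0.png

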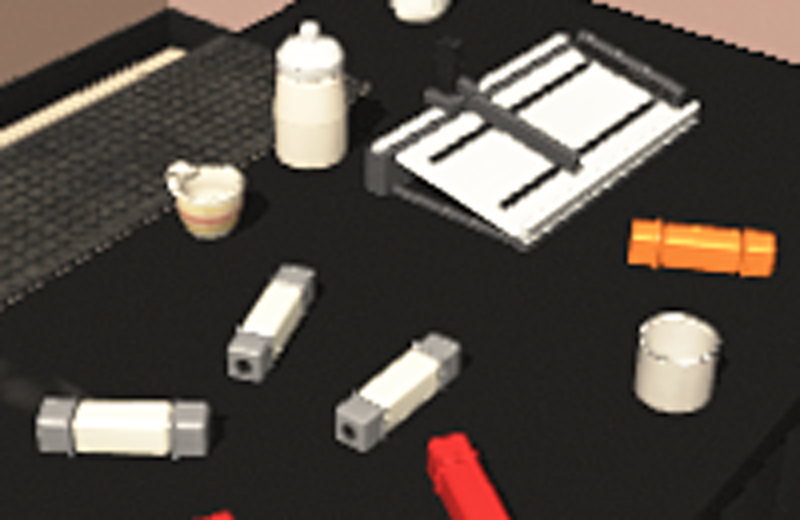

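View pics/t0.png

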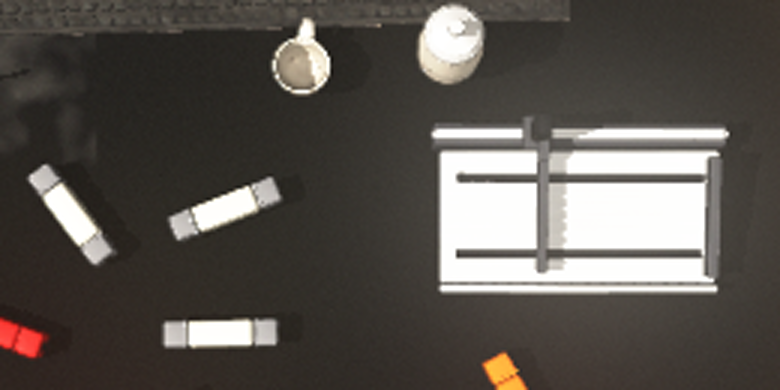

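```bash
cat >> h.py <<'E'
def mv(p,yaw,pitch=0,verbose=1):
    # target: tool pointing down with x-axis at yaw; pitch>0 tilts tool x upwards (deg)
    q=r.sense(); R0=R.from_euler('xyz',q['tcp_rot'],degrees=True)
    R1=R.from_euler('z',yaw,degrees=True)*R.from_euler('y',-pitch,degrees=True)*R.from_euler('x',180,degrees=True)
    l=R0.inv().apply(np.array(p)-q['tool_pos'])/1000; w=(R0.inv()*R1).as_rotvec(degrees=True)
    print('lin',l.round(4).tolist(),'rot',w.round(2).tolist(),'rows',round(max(np.linalg.norm(l)/.05,np.linalg.norm(w)/8.59),1))
E
python3 -c "
from h import *
mv([520,-170,330],0)"
```

```text
lin [0.4408, -0.2757, -0.0801] rot [-0.1, 0.01, 18.21] rows 10.5
```

Request:
servo_tool:
  fingers: [0.085,0.085,0.085,0.085,0.085,0.085,0.085,0.085,0.085,0.085]
  linear:
    - [0.441,-0.276,-0.08]
    - [0.441,-0.276,-0.08]
    - [0.441,-0.276,-0.08]
    - [0.441,-0.276,-0.08]
    - [0.441,-0.276,-0.08]
    - [0.441,-0.276,-0.08]
    - [0.441,-0.276,-0.08]
    - [0.441,-0.276,-0.08]
    - [0.441,-0.276,-0.08]
    - [0.441,-0.276,-0.08]
  rotation:
    - [0,0,18.2]
    - [0,0,18.2]
    - [0,0,18.2]
    - [0,0,18.2]
    - [0,0,18.2]
    - [0,0,18.2]
    - [0,0,18.2]
    - [0,0,18.2]
    - [0,0,18.2]
    - [0,0,18.2]

```text
time: 1.1
tool_pos: [503.6, -189.0, 326.1]
tcp_rot: [-180.0, 0.0, 0.0]
ft_force: [0.8, -1.0, -0.6]
finger_gap: 84.9
grip_force: 0.0
```

```bash
python3 -c "
from h import *
s=snap('wrist','w1');print(r.sense()['tool_pos'],r.sense()['tcp_rot']);T=np.array(s['camera_from_world']);print(s['fx'],(-T[:3,:3].T@T[:3,3]).round(),T[:3,:3].round(2).tolist())
cv2.imwrite('pics/w1b.png',cv2.resize(s['frame'][:,:,::-1],(800,500)))
mv([520,180,330],0)"
```

```text
[ 507.58649228 -183.18200243  327.32551271] [-179.81607143   -0.20524177    0.27892605]
309.70691628693146 [ 584. -188.  450.] [[-0.0, -1.0, -0.0], [0.95, -0.0, -0.32], [0.32, -0.0, 0.95]]
lin [0.0142, -0.3631, -0.0015] rot [-0.18, -0.2, 0.28] rows 7.3
```

View pics/w1b.png

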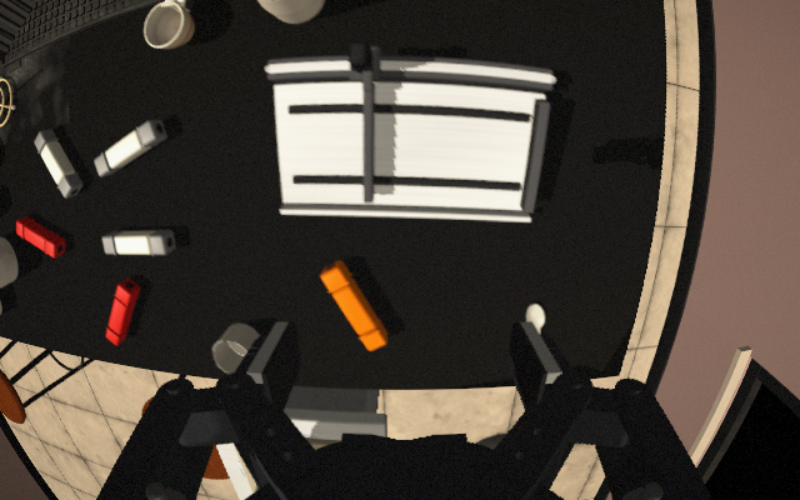

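```bash
cat > m.py <<'E'
from h import *
W=load('w1');t=load('top0')
w=lambda u,v,z=None: ray(W,(u+.5)*.8-.5,(v+.5)*.8-.5,True)
tt=lambda u,v: ray(t,200+(u+.5)/3-.5,130+(v+.5)/3-.5)
P=dict(hiL=((290,109),(457,177)),hiR=((530,118),(705,177)),loL=((294,179),(457,253)),loR=((520,187),(702,253)),beamL=((267,66),(432,133)),beamR=((555,77),(727,134)),
 cupc=((168,25),(301,66)),B1=((103,164),(178,226)),B2=((160,130),(275,189)))
for k,(a,b) in P.items():
    x,e=tri([w(*a),tt(*b)]); print(k,x.round(1),np.round(e,1))
    for n,(o,d) in (('w',w(*a)),('t',tt(*b))):
        z={'h':44,'l':28,'b':49,'c':49,'B':30}[k[0]]; print('   ',n,z,(o+d*(z-o[2])/d[2]).round(1))
for uv,z in (((537,100),69),((525,208),42)): o,d=w(*uv); print('fj',z,(o+d*(z-o[2])/d[2]).round(1))
for uv,z in (((708,157),69),((706,277),42)): o,d=tt(*uv); print('fj t',z,(o+d*(z-o[2])/d[2]).round(1))
E
python3 m.py
```

```text
hiL [606.1 -69.5  49.7] [0.4 0.4]
    w 44 [606.9 -67.7  44. ]
    t 44 [606.3 -70.   44. ]
hiR [ 600.6 -334.6   12.4] [2.4 2.4]
    w 44 [ 598.  -322.2   44. ]
    t 44 [ 598.7 -328.2   44. ]
loL [528.6 -67.2  35.3] [1.2 1.2]
    w 28 [528.8 -64.5  28. ]
    t 28 [528.  -68.3  28. ]
loR [ 519.9 -322.9   25.3] [2.8 2.8]
    w 28 [ 519.8 -319.3   28. ]
    t 28 [ 520.4 -325.    28. ]
beamL [653.6 -45.2  52.2] [1.4 1.4]
    w 49 [655.6 -44.   49. ]
    t 49 [652.7 -45.2  49. ]
beamR [ 648.5 -361.    17.5] [1.4 1.4]
    w 49 [ 645.1 -348.4   49. ]
    t 49 [ 642.5 -352.1   49. ]
cupc [728.9  89.9  41.2] [0.2 0.2]
    w 49 [725.9  84.7  49. ]
    t 49 [727.6  89.5  49. ]
B1 [566.7 225.1  23.1] [1.3 1.3]
    w 30 [568.3 218.7  30. ]
    t 30 [564.8 223.9  30. ]
B2 [601.9 122.   14.6] [0.7 0.7]
    w 30 [600.6 110.9  30. ]
    t 30 [600.9 121.   30. ]
fj 69 [ 616.2 -321.    69. ]
fj 42 [ 498.5 -322.5   42. ]
fj t 69 [ 616.5 -325.6   69. ]
fj t 42 [ 494.7 -324.2   42. ]
```

Request:
servo_tool:
  fingers: [0.085,0.085,0.085,0.085,0.085,0.085,0.085,0.085,0.085,0.085]
  linear:
    - [0.007,-0.363,0.0]
    - [0.007,-0.363,0.0]
    - [0.007,-0.363,0.0]
    - [0.007,-0.363,0.0]
    - [0.007,-0.363,0.0]
    - [0.007,-0.363,0.0]
    - [0.007,-0.363,0.0]
    - [0.007,-0.363,0.0]
    - [0.007,-0.363,0.0]
    - [0.007,-0.363,0.0]
  rotation:
    - [0,0,0]
    - [0,0,0]
    - [0,0,0]
    - [0,0,0]
    - [0,0,0]
    - [0,0,0]
    - [0,0,0]
    - [0,0,0]
    - [0,0,0]
    - [0,0,0]

```text
time: 2.15
tool_pos: [509.6, 171.5, 325.7]
tcp_rot: [180.0, 0.0, 0.0]
ft_force: [0.2, 0.4, -0.5]
finger_gap: 85.2
grip_force: 0.0
```

```bash
python3 -c "
from h import *
s=snap('wrist','w2');print(r.sense()['tool_pos'],r.sense()['tcp_rot'],r.sense()['ft_force'],r.sense()['wrist_torque'])
cv2.imwrite('pics/w2b.png',cv2.resize(s['frame'][:,:,::-1],(800,500)))"
```

```text
[509.76835379 170.88547945 325.813292  ] [ 1.79958237e+02  2.74677272e-02 -4.03486725e-02] [ 0.08562491 -0.2001644   0.25740114] [-0.0001287  -0.04137058 -0.02937483]
```

View pics/w2b.png

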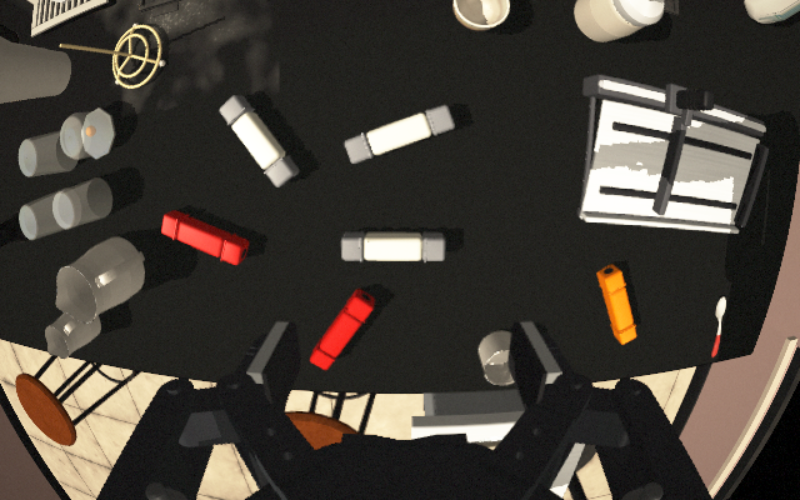

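```bash
cat >> h.py <<'E'
def carts(s,fish,guess=None,z=15):
    f=s['frame'].astype(int); mx=f.max(2); mn=f.min(2)
    m=((mx>85)&(mx-mn<60)).astype(np.uint8); m=cv2.morphologyEx(m,cv2.MORPH_CLOSE,np.ones((3,3),np.uint8))
    out=[]
    for c in cv2.findContours(m,cv2.RETR_EXTERNAL,cv2.CHAIN_APPROX_NONE)[0]:
        if cv2.contourArea(c)<150: continue
        pts=np.array([atz(s,u,v,z,fish)[:2] for u,v in c[:,0]])
        if not np.all(np.isfinite(pts)) or abs(pts).max()>2000: continue
        (cx,cy),(a,b),an=cv2.minAreaRect(pts.astype(np.float32))
        if a<b: a,b,an=b,a,an+90
        if 95<a<150 and 20<b<60: out.append((round(cx,1),round(cy,1),round(a),round(b),round((an+90)%180-90,1)))
    return sorted(out,key=lambda o:-o[1])
E
python3 -c "
from h import *
print(carts(load('w2'),True));print(carts(load('top0'),False))
def w(u,v,z):return atz(load('w2'),(u+.5)*.8-.5,(v+.5)*.8-.5,z,True).round(1)
for n,a,b in(('hi',(614,126),44),('lo',(601,190),28),('cup',(482,5),49),('jar',(610,28),60)): print(n,w(*a,b))
def q(u,v):return ray(load('w2'),(u+.5)*.8-.5,(v+.5)*.8-.5,True)
T=load('top0')
tt=lambda u,v: ray(T,200+(u+.5)/3-.5,130+(v+.5)/3-.5)
for n,a,b in (('A1',(233,97),(35,170)),('C1',(342,235),(164,322)),('B2',(449,110),(276,182)),('post',(690,97),(540,122))): print(n,tri([q(*a),tt(*b)]))
"

```

```text
[(296.1, 368.9, 121, 26, -27.1), (582.6, 343.6, 123, 36, 35.6), (450.0, 186.0, 123, 36, -90.0), (582.2, 178.3, 123, 30, -70.5), (296.7, -24.1, 122, 28, 26.4), (746.5, -101.2, 148, 55, -76.6), (653.6, -111.4, 106, 23, 88.3)]
[(605.7, 701.9, 100, 57, 71.8), (582.5, 340.2, 121, 32, 35.9), (1200.2, 224.6, 121, 47, -58.7), (452.1, 183.6, 120, 28, 88.3), (582.4, 176.5, 121, 31, -70.5)]
hi [604.8 -66.7  44. ]
lo [526.8 -64.4  28. ]
cup [723.7  91.9  49. ]
jar [715.3 -51.3  60. ]
A1 (array([636.50457449, 386.25761075, -16.66941901]), [np.float64(1.8083568510337622), np.float64(1.8083568510341215)])
C1 (array([464.90625058, 243.9641042 ,  14.30952387]), [np.float64(1.3363553753592046), np.float64(1.3363553753591173)])
B2 (array([610.18138783, 121.53159293,   8.48906791]), [np.float64(0.6691999401943228), np.float64(0.6691999401941428)])
post (array([ 653.85881942, -153.91662622,   79.03982105]), [np.float64(2.2769661168487945), np.float64(2.2769661168487456)])
```

Request:
servo_tool:
  fingers: [0.085,0.085,0.085,0.085,0.085,0.085,0.085,0.085,0.085,0.085]
  linear:
    - [0.03,0.321,0.03]
    - [0.03,0.321,0.03]
    - [0.03,0.321,0.03]
    - [0.03,0.321,0.03]
    - [0.03,0.321,0.03]
    - [0.03,0.321,0.03]
    - [0.03,0.321,0.03]
    - [0.03,0.321,0.03]
    - [0.03,0.321,0.03]
    - [0.03,0.321,0.03]
  rotation:
    - [0,0,0]
    - [0,0,0]
    - [0,0,0]
    - [0,0,0]
    - [0,0,0]
    - [0,0,0]
    - [0,0,0]
    - [0,0,0]
    - [0,0,0]
    - [0,0,0]

```text
time: 3.2
tool_pos: [539.5, -148.8, 296.4]
tcp_rot: [-180.0, -0.0, -0.0]
ft_force: [-0.4, -0.2, 1.5]
finger_gap: 85.1
grip_force: 0.0
```

Request:
servo_tool:
  fingers: [0.085,0.085]
  linear:
    - [0,0,0]
    - [0,0,0]
  rotation:
    - [0,0,0]
    - [0,0,0]

```text
time: 3.4
tool_pos: [539.9, -148.0, 296.4]
tcp_rot: [180.0, -0.0, 0.1]
ft_force: [0.8, -0.9, -0.6]
finger_gap: 85.2
grip_force: 0.0
```

```bash
python3 -c "
from h import *
s=snap('wrist','w3');print(r.sense()['tool_pos'],r.sense()['tcp_rot'])
cv2.imwrite('pics/w3b.png',cv2.resize(s['frame'][:240,150:550,::-1],None,fx=2,fy=2,interpolation=cv2.INTER_CUBIC))"
```

```text
[ 539.88924445 -148.04290017  296.38446706] [ 1.79992284e+02 -2.40893136e-02  9.33701424e-02]
```

View pics/w3b.png

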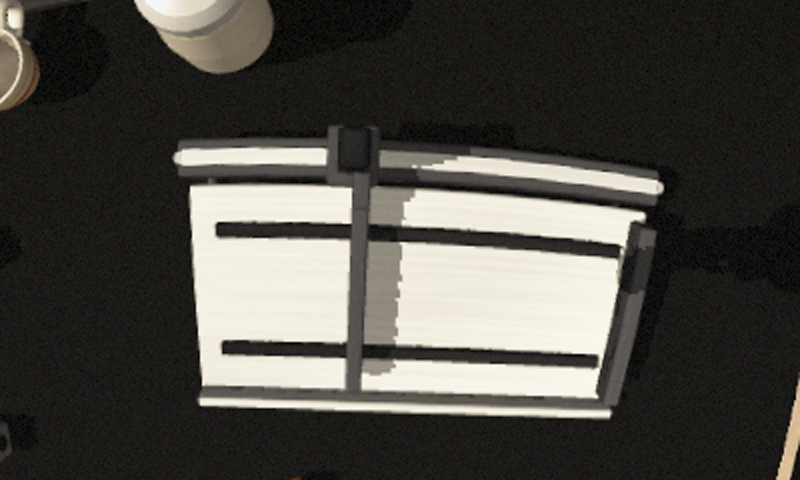

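```bash
python3 -c "
from h import *
S=load('w3')
def w(u,v,z):return atz(S,(u+.5)/2-.5+150,(v+.5)/2-.5,z,True).round(1)
T=S['camera_from_world'];print((-T[:3,:3].T@T[:3,3]).round())
for n,a,b in(('hiL',(217,230),44),('hiR',(619,251),44),('loL',(222,347),28),('loR',(597,361),28),('beamL',(177,157),49),('beamR',(662,187),49),('postc',(355,146),118),('post TL',(339,130),118),('postBR',(371,128),118),('postbot',(356,170),92),('carrBL',(328,184),63),('carrBR',(378,186),63),('jawfacetop',(368,190),69),('jawfacebot',(360,390),44),('fj',(628,228),70),('fj2',(598,396),42),('jarbot',(220,72),0),('jarbL',(195,65),0)): print(n,w(*a,b))
"

```

```text
[ 620. -147.  421.]
hiL [605.4 -68.   44. ]
hiR [ 597.8 -322.2   44. ]
loL [527.9 -64.9  28. ]
loR [ 519.9 -320.2   28. ]
beamL [651.6 -45.1  49. ]
beamR [ 642.4 -349.1   49. ]
postc [ 648.3 -150.9  118. ]
post TL [ 656.2 -143.2  118. ]
postBR [ 657.3 -158.5  118. ]
postbot [ 637.9 -151.7   92. ]
carrBL [ 631.4 -136.3   63. ]
carrBR [ 630.4 -164.6   63. ]
jawfacetop [ 627.8 -158.8   69. ]
jawfacebot [ 503.2 -155.5   44. ]
fj [ 613.7 -315.3   70. ]
fj2 [ 499.  -317.8   42. ]
jarbot [713.8 -61.8   0. ]
jarbL [720.3 -44.4   0. ]
```

```bash
cat >> h.py <<'E'
RK=np.array([562.7,-195.,0]); YAW=-1.75
def rk(x,y,z=0): return RK+R.from_euler('z',YAW,degrees=True).apply([x,y,z])
E
python3 -c "
from h import *
mv([648,-151,190],YAW)"
```

```text
lin [0.1081, 0.0031, 0.1064] rot [0.01, -0.02, 1.84] rows 3.0
```

Request:
servo_tool:
  fingers: [0.05,0.05,0.05,0.05,0.05,0.05,0.05]
  linear:
    - [0.108,0.003,0.106]
    - [0.108,0.003,0.106]
    - [0.108,0.003,0.106]
    - [0.108,0.003,0.106]
    - [0.108,0.003,0.106]
    - [0.108,0.003,0.106]
    - [0.108,0.003,0.106]
  rotation:
    - [0,0,1.8]
    - [0,0,1.8]
    - [0,0,1.8]
    - [0,0,1.8]
    - [0,0,1.8]
    - [0,0,1.8]
    - [0,0,1.8]

```text
time: 4.15
tool_pos: [648.6, -152.3, 194.1]
tcp_rot: [179.9, -0.3, -1.8]
ft_force: [0.1, -0.7, 0.2]
finger_gap: 49.6
grip_force: 0.0
```

```bash
python3 -c "
from h import *
s=snap('wrist','w4');print(r.sense()['tool_pos'])
for z in (79,118): print(proj(s,[648,-151,z],True))
mv([648,-151,97],YAW)
cv2.imwrite('pics/w4b.png',cv2.resize(s['frame'][180:400,170:470,::-1],None,fx=2,fy=2))"
```

```text
[ 648.57241439 -152.31882023  193.98903772]
[322.49550443 203.18762984]
[322.48322824 220.96819135]
lin [-0.0011, -0.0015, 0.097] rot [0.09, -0.31, -0.05] rows 1.9
```

View pics/w4b.png

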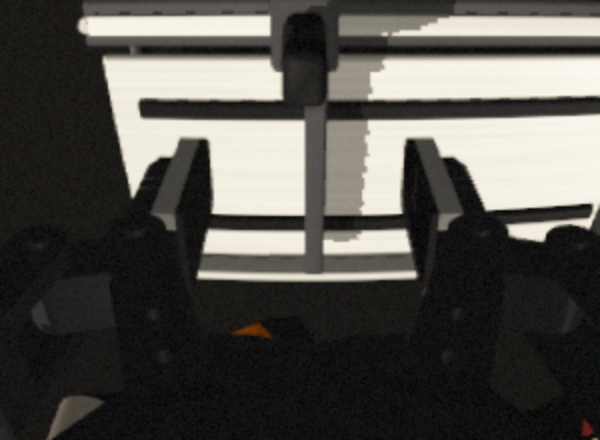

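Request:
servo_tool:
  fingers: [0.05,0.05,0.05,0.05,0.05,0,0,0,0,0]
  linear:
    - [0,-0.001,0.03]
    - [0,-0.001,0.06]
    - [0,-0.001,0.085]
    - [0,-0.001,0.097]
    - [0,-0.001,0.097]
    - [0,-0.001,0.097]
    - [0,-0.001,0.097]
    - [0,-0.001,0.097]
    - [0,-0.001,0.097]
    - [0,-0.001,0.097]
  rotation:
    - [0,0,0]
    - [0,0,0]
    - [0,0,0]
    - [0,0,0]
    - [0,0,0]
    - [0,0,0]
    - [0,0,0]
    - [0,0,0]
    - [0,0,0]
    - [0,0,0]
  force: 30

```text
time: 5.2
tool_pos: [649.2, -151.5, 95.8]
tcp_rot: [179.9, -0.2, -1.8]
ft_force: [-1.6, -0.1, 6.8]
finger_gap: 15.8
grip_force: 33.1
```

Request:
servo_tool:
  fingers: [0,0,0,0,0,0,0,0,0,0]
  linear:
    - [0,-0.006,0]
    - [0,-0.016,0]
    - [0,-0.026,0]
    - [0,-0.036,0]
    - [0,-0.046,0]
    - [0,-0.056,0]
    - [0,-0.066,0]
    - [0,-0.076,0]
    - [0,-0.084,0]
    - [0,-0.088,0]
  rotation:
    - [0,0,0]
    - [0,0,0]
    - [0,0,0]
    - [0,0,0]
    - [0,0,0]
    - [0,0,0]
    - [0,0,0]
    - [0,0,0]
    - [0,0,0]
    - [0,0,0]

```text
time: 6.2
tool_pos: [652.0, -63.0, 95.7]
tcp_rot: [179.9, -0.2, -1.8]
ft_force: [-2.1, -2.7, 6.8]
finger_gap: 15.6
grip_force: 33.1
```

Request:
servo_tool:
  fingers: [0,0]
  linear:
    - [0,0,0]
    - [0,0,0]
  rotation:
    - [0,0,0]
    - [0,0,0]

```text
time: 6.4
tool_pos: [652.0, -62.6, 95.7]
tcp_rot: [-180.0, -0.2, -1.8]
ft_force: [-1.3, 1.7, 7.1]
finger_gap: 15.7
grip_force: 33.3
```

Request:
servo_tool:
  fingers: [0.045,0.045,0.045,0.045,0.045,0.045,0.045]
  linear:
    - [0,0,0]
    - [0,0,0]
    - [0,0,-0.03]
    - [0,0,-0.07]
    - [0,0,-0.11]
    - [0,0,-0.13]
    - [0,0,-0.13]
  rotation:
    - [0,0,0]
    - [0,0,0]
    - [0,0,0]
    - [0,0,0]
    - [0,0,0]
    - [0,0,0]
    - [0,0,0]

```text
time: 7.1
tool_pos: [652.8, -63.4, 228.3]
tcp_rot: [179.9, -0.4, -1.8]
ft_force: [-0.5, 0.5, 1.0]
finger_gap: 44.8
grip_force: 0.0
```

```bash
python3 -c "
from h import *
mv([451,184.5,160],89.3)"
```

```text
lin [-0.21, -0.2416, 0.0664] rot [0.41, -0.3, -91.1] rows 10.6
```

Request:
servo_tool:
  fingers: [0.045,0.045,0.045,0.045,0.045,0.045,0.045,0.045,0.045,0.045]
  linear:
    - [-0.21,-0.242,0.066]
    - [-0.21,-0.242,0.066]
    - [-0.21,-0.242,0.066]
    - [-0.21,-0.242,0.066]
    - [-0.21,-0.242,0.066]
    - [-0.21,-0.242,0.066]
    - [-0.21,-0.242,0.066]
    - [-0.21,-0.242,0.066]
    - [-0.21,-0.242,0.066]
    - [-0.21,-0.242,0.066]
  rotation:
    - [0,0,-91.1]
    - [0,0,-91.1]
    - [0,0,-91.1]
    - [0,0,-91.1]
    - [0,0,-91.1]
    - [0,0,-91.1]
    - [0,0,-91.1]
    - [0,0,-91.1]
    - [0,0,-91.1]
    - [0,0,-91.1]

```text
time: 8.1
tool_pos: [447.0, 185.6, 155.4]
tcp_rot: [-179.9, 0.1, 84.6]
ft_force: [-0.3, -0.2, 0.1]
finger_gap: 45.0
grip_force: 0.0
```

```bash
python3 -c "
from h import *
mv([451,184.5,160],89.3)"
```

```text
lin [-0.0007, 0.0041, -0.0046] rot [-0.13, 0.05, -4.74] rows 0.6
```

Request:
servo_tool:
  fingers: [0.05,0.05,0.05,0.05]
  linear:
    - [0,0.004,-0.01]
    - [0,0.004,-0.01]
    - [0,0.004,-0.01]
    - [0,0.004,-0.01]
  rotation:
    - [0,0,-4.7]
    - [0,0,-4.7]
    - [0,0,-4.7]
    - [0,0,-4.7]

```text
time: 8.5
tool_pos: [451.6, 184.9, 166.1]
tcp_rot: [-179.9, 0.0, 88.7]
ft_force: [0.7, 0.4, 0.2]
finger_gap: 49.9
grip_force: 0.0
```

```bash
python3 -c "
from h import *
s=snap('wrist','w5');print(r.sense()['tool_pos'],r.sense()['wrist_torque'])
cv2.imwrite('pics/w5b.png',s['frame'][:,:,::-1])
for z in (11,30):print(z, proj(s,[451,184.5,z],True))
print(carts(s,True)); t=snap('top','t1');print(carts(t,False))"
```

```text
[451.64718409 184.91459139 166.23257   ] [ 0.03330813 -0.01814478  0.04957706]
11 [323.62570979 190.40569986]
30 [323.63714945 196.52518827]
[(585.1, 342.8, 132, 31, 36.1), (451.3, 182.6, 127, 30, 89.6), (585.2, 175.3, 131, 37, -70.0), (156.8, -156.1, 114, 59, 65.2), (726.0, -166.2, 111, 58, -69.3)]
[(581.7, 339.6, 123, 32, 35.9)]
```

View pics/w5b.png

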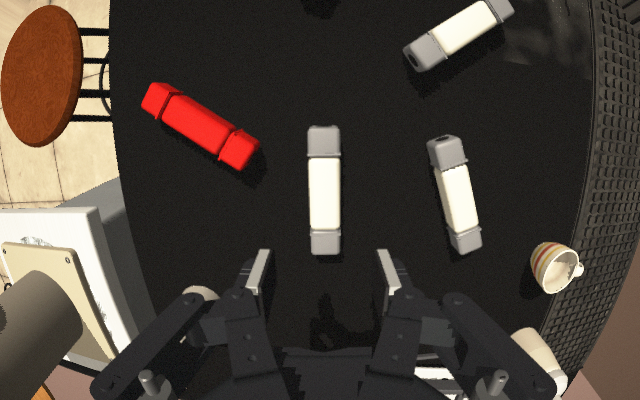

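Request:
servo_tool:
  fingers: [0.05,0.05,0.05,0.05,0.05,0.05]
  linear:
    - [-0.0015,0,0.04]
    - [-0.0015,0,0.08]
    - [-0.0015,0,0.115]
    - [-0.0015,0,0.135]
    - [-0.0015,0,0.142]
    - [-0.0015,0,0.142]
  rotation:
    - [0,0,0]
    - [0,0,0]
    - [0,0,0]
    - [0,0,0]
    - [0,0,0]
    - [0,0,0]

```text
time: 9.2
tool_pos: [451.2, 183.3, 24.2]
tcp_rot: [-179.9, 0.0, 88.8]
ft_force: [0.1, 0.6, -0.5]
finger_gap: 50.2
grip_force: 0.0
```

Request:
servo_tool:
  fingers: [0,0,0,0,0,0]
  linear:
    - [0,0,0]
    - [0,0,0]
    - [0,0,0]
    - [0,0,0]
    - [0,0,0]
    - [0,0,0]
  rotation:
    - [0,0,0]
    - [0,0,0]
    - [0,0,0]
    - [0,0,0]
    - [0,0,0]
    - [0,0,0]
  force: 30

```text
time: 9.8
tool_pos: [453.7, 184.0, 26.9]
tcp_rot: [179.8, -0.1, 88.8]
ft_force: [-0.7, -0.1, 6.5]
finger_gap: 27.6
grip_force: 31.4
```

Request:
servo_tool:
  fingers: [0,0,0,0,0,0,0,0]
  linear:
    - [0,0,-0.008]
    - [0,0,-0.018]
    - [0,0,-0.028]
    - [0,0,-0.036]
    - [0,0,-0.04]
    - [0,0,-0.04]
    - [0,0,-0.04]
    - [0,0,-0.04]
  rotation:
    - [0,0,0]
    - [0,0,0]
    - [0,0,0]
    - [0,0,0]
    - [0,0,0]
    - [0,0,0]
    - [0,0,0]
    - [0,0,0]

```text
time: 10.6
tool_pos: [451.7, 183.4, 64.5]
tcp_rot: [-179.9, 0.0, 88.9]
ft_force: [0.0, 0.1, -2.1]
finger_gap: 27.4
grip_force: 30.4
```

```bash
python3 -c "
from h import *
q=r.sense();print(q['tool_pos'],q['ft_force'],q['wrist_torque'])
t=[]
for i in range(8):
    s=r.snapshot('wrist');q=r.sense();t.append(np.r_[q['ft_force'],q['wrist_torque']])
print(np.mean(t,0).round(3),np.std(t,0).round(3))
snap('wrist','w6');Ri=R.from_euler('xyz',q['tcp_rot'],degrees=True).inv();print('tool torque',Ri.apply(np.mean(t,0)[3:]))
cv2.imwrite('pics/w6b.png',s['frame'][80:,130:510,::-1])"
```

```text
[451.67223291 183.42842419  64.54186882] [ 0.0242449   0.05143112 -2.05843791] [-0.08090434  0.03086252  0.00025478]
[ 0.339 -0.217 -2.262 -0.053 -0.005  0.018] [0.498 0.659 0.561 0.026 0.026 0.03 ]
tool torque [-0.00619322 -0.05337555 -0.01762316]
```

```bash
cat >> h.py <<'E'
def place(y,flip,dz=0,x0=-1,hb=26):
    c,sn=np.cos(.2),np.sin(.2)
    mv(rk(x0-hb*sn,y,36+.203*x0+hb*c+dz),YAW+(180 if flip else 0),(-1 if flip else 1)*11.46)
E
python3 -c "
from h import *
place(-85,1,90)"
```

```text
lin [-0.4612, 0.1111, -0.0863] rot [-8.95, -9.04, -89.07] rows 10.5
```

Request:
servo_tool:
  fingers: [0,0,0,0,0,0,0,0,0,0]
  linear:
    - [0,0,-0.03]
    - [-0.02,0.005,-0.06]
    - [-0.05,0.01,-0.086]
    - [-0.085,0.02,-0.086]
    - [-0.125,0.03,-0.086]
    - [-0.165,0.04,-0.086]
    - [-0.205,0.05,-0.086]
    - [-0.245,0.06,-0.086]
    - [-0.285,0.07,-0.086]
    - [-0.325,0.08,-0.086]
  rotation:
    - [0,0,0]
    - [-0.5,-0.5,-5]
    - [-1,-1,-10]
    - [-1.7,-1.7,-17]
    - [-2.4,-2.4,-24]
    - [-3.1,-3.1,-31]
    - [-3.8,-3.8,-38]
    - [-4.5,-4.6,-45]
    - [-5.2,-5.3,-52]
    - [-5.9,-6,-59]
  force: 40

```text
time: 12.05
tool_pos: [525.7, -144.6, 151.2]
tcp_rot: [177.9, 7.8, 148.1]
ft_force: [0.8, 0.6, -2.1]
finger_gap: 27.7
grip_force: 43.8
```

```bash
python3 -c "
from h import *
place(-85,1,60)"
```

```text
lin [-0.0904, -0.1013, 0.039] rot [-3.02, -3.0, -29.78] rows 3.5
```

Request:
servo_tool:
  fingers: [0,0,0,0,0,0,0,0]
  linear:
    - [-0.02,-0.022,0]
    - [-0.045,-0.05,0]
    - [-0.07,-0.08,0.01]
    - [-0.085,-0.095,0.025]
    - [-0.09,-0.101,0.039]
    - [-0.09,-0.101,0.039]
    - [-0.09,-0.101,0.039]
    - [-0.09,-0.101,0.039]
  rotation:
    - [-0.7,-0.7,-7]
    - [-1.4,-1.4,-14]
    - [-2.1,-2.1,-21]
    - [-2.8,-2.8,-28]
    - [-3,-3,-29.8]
    - [-3,-3,-29.8]
    - [-3,-3,-29.8]
    - [-3,-3,-29.8]

```text
time: 12.85
tool_pos: [553.3, -277.2, 121.8]
tcp_rot: [180.0, 11.4, 178.0]
ft_force: [-0.7, -0.2, -1.3]
finger_gap: 27.1
grip_force: 43.8
```

```bash
python3 -c "
from h import *
q=r.sense();print(q['tool_pos'],q['tcp_rot'],q['ft_force'],q['wrist_torque'])
s=snap('wrist','w7');place(-85,1,5)
cv2.imwrite('pics/w7b.png',s['frame'][:,:,::-1])"
```

```text
[ 553.33114725 -277.17889618  121.8052243 ] [179.99090694  11.43919189 177.96794937] [-0.65221014 -0.18871587 -1.33035733] [0.0135247  0.09919444 0.00198694]
lin [0.0105, -0.0026, 0.0547] rot [-0.06, 0.0, -0.25] rows 1.1
```

View pics/w7b.png

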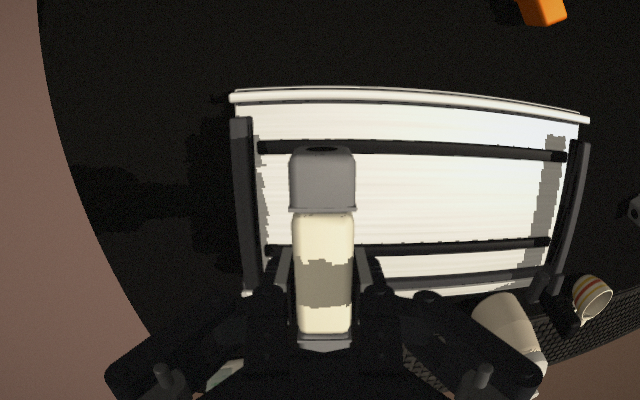

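```bash
cat >> h.py <<'E'
def ft(n=10):
    t=[]
    for i in range(n):
        r.snapshot('wrist');q=r.sense();t.append(np.r_[q['ft_force'],q['wrist_torque']])
    t=np.array(t);print('F,T',t.mean(0).round(3),'sd',t.std(0).round(3))
    Ri=R.from_euler('xyz',q['tcp_rot'],degrees=True).inv();print('tool torque',Ri.apply(t.mean(0)[3:]).round(3),'tool x is valve if ty<0')
E
python3 -c "
from h import *
ft(8);print(r.sense()['tool_pos'])"
```

```text
F,T [-0.249 -0.289 -2.227  0.004  0.108 -0.008] sd [0.583 0.409 0.502 0.029 0.025 0.027]
tool torque [0.001 0.108 0.008] tool x is valve if ty<0
[ 553.03350106 -277.63507478  121.18957346]
```

```bash
python3 -c "
from h import *
mv([553,-277.6,130],YAW+180,0)"
```

```text
lin [-0.0017, 0.0, -0.0086] rot [-0.02, 11.42, -0.26] rows 1.3
```

Request:
servo_tool:
  fingers: [0,0,0,0,0,0]
  linear:
    - [-0.001,0,-0.004]
    - [-0.002,0,-0.008]
    - [-0.002,0,-0.008]
    - [-0.002,0,-0.008]
    - [-0.002,0,-0.008]
    - [-0.002,0,-0.008]
  rotation:
    - [0,4,0]
    - [0,8,0]
    - [0,11.4,0]
    - [0,11.4,0]
    - [0,11.4,0]
    - [0,11.4,0]

```text
time: 13.9
tool_pos: [552.9, -277.6, 128.8]
tcp_rot: [180.0, 0.0, 178.0]
ft_force: [0.2, -0.1, -2.5]
finger_gap: 26.8
grip_force: 46.1
```

```bash
python3 -c "
from h import *
ft(10);print(r.sense()['tcp_rot'])"
```

```text
F,T [-0.036 -0.266 -2.028 -0.009 -0.047  0.005] sd [0.502 0.466 0.388 0.03  0.023 0.042]
tool torque [ 0.007 -0.047 -0.005] tool x is valve if ty<0
[1.79982590e+02 1.11155663e-02 1.77974464e+02]
```

```bash
python3 -c "
from h import *
place(-85,1,6)"
```

```text
lin [-0.0007, -0.002, 0.062] rot [-0.01, -11.45, -0.28] rows 1.3
```

Request:
servo_tool:
  fingers: [0,0,0,0,0,0,0,0]
  linear:
    - [0,-0.002,0.005]
    - [0,-0.002,0.01]
    - [-0.001,-0.002,0.02]
    - [-0.001,-0.002,0.035]
    - [-0.001,-0.002,0.048]
    - [-0.001,-0.002,0.057]
    - [-0.001,-0.002,0.062]
    - [-0.001,-0.002,0.062]
  rotation:
    - [0,-4,-0.1]
    - [0,-8,-0.3]
    - [0,-11.4,-0.3]
    - [0,-11.4,-0.3]
    - [0,-11.4,-0.3]
    - [0,-11.4,-0.3]
    - [0,-11.4,-0.3]
    - [0,-11.4,-0.3]

```text
time: 15.2
tool_pos: [554.1, -279.3, 66.0]
tcp_rot: [180.0, 11.3, 178.3]
ft_force: [0.5, 0.3, -3.0]
finger_gap: 27.0
grip_force: 46.2
```

Request:
servo_tool:
  fingers: [0,0,0,0]
  linear:
    - [0,0,0.002]
    - [0,0,0.003]
    - [0,0,0.004]
    - [0,0,0.004]
  rotation:
    - [0,0,0]
    - [0,0,0]
    - [0,0,0]
    - [0,0,0]

```text
time: 15.6
tool_pos: [555.2, -279.9, 63.5]
tcp_rot: [-180.0, 11.4, 178.3]
ft_force: [0.2, -1.1, -1.9]
finger_gap: 27.4
grip_force: 46.2
```

Request:
servo_tool:
  fingers: [0,0,0,0]
  linear:
    - [0,0,0.001]
    - [0,0,0.002]
    - [0,0,0.002]
    - [0,0,0.002]
  rotation:
    - [0,0,0]
    - [0,0,0]
    - [0,0,0]
    - [0,0,0]

```text
time: 16.0
tool_pos: [555.6, -280.1, 62.6]
tcp_rot: [-180.0, 11.4, 178.3]
ft_force: [-7.6, 2.8, 8.4]
finger_gap: 27.1
grip_force: 47.7
```

Request:
servo_tool:
  fingers: [0.04,0.04,0.04,0.04,0.04,0.04,0.04,0.04]
  linear:
    - [0,0,0]
    - [0,0,0]
    - [0,0,0]
    - [0,0,-0.01]
    - [0,0,-0.03]
    - [0,0,-0.06]
    - [0,0,-0.1]
    - [0,0,-0.14]
  rotation:
    - [0,0,0]
    - [0,0,0]
    - [0,0,0]
    - [0,0,0]
    - [0,0,0]
    - [0,0,0]
    - [0,0,0]
    - [0,0,0]

```text
time: 16.8
tool_pos: [527.1, -278.6, 200.2]
tcp_rot: [180.0, 11.4, 178.3]
ft_force: [0.1, -0.3, -0.4]
finger_gap: 40.2
grip_force: 0.0
```

```bash
python3 -c "
from h import *
s=snap('wrist','w8');t=snap('top','t2');print([c for c in carts(t,False) if 300<c[0]<700]);
cv2.imwrite('pics/w8b.png',s['frame'][:,:,::-1])
mv([582.3,177,160],-70.5+180);mv([582.3,177,160],-70.5)"
```

```text
[(582.7, 340.0, 121, 31, 35.9), (582.3, 176.3, 120, 31, -70.3)]
lin [-0.028, 0.4599, 0.051] rot [6.83, 10.74, 68.53] rows 9.3
lin [-0.028, 0.4599, 0.051] rot [-11.88, 7.56, -110.74] rows 13.0
```

View pics/w8b.png

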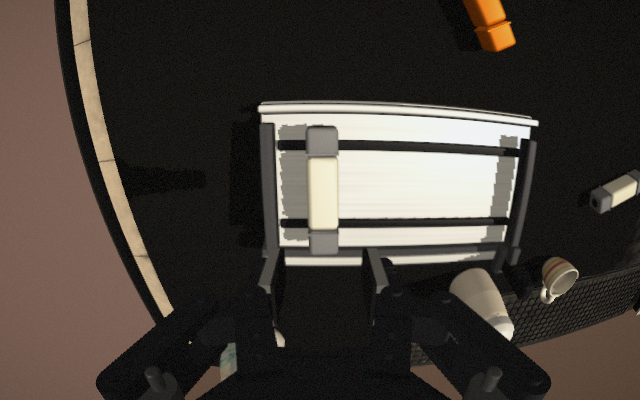

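Request:
servo_tool:
  fingers: [0.05,0.05,0.05,0.05,0.05,0.05,0.05,0.05,0.05,0.05]
  linear:
    - [-0.005,0.04,0]
    - [-0.01,0.09,0]
    - [-0.015,0.14,0]
    - [-0.02,0.19,0]
    - [-0.028,0.46,0.051]
    - [-0.028,0.46,0.051]
    - [-0.028,0.46,0.051]
    - [-0.028,0.46,0.051]
    - [-0.028,0.46,0.051]
    - [-0.028,0.46,0.051]
  rotation:
    - [6.8,10.7,68.5]
    - [6.8,10.7,68.5]
    - [6.8,10.7,68.5]
    - [6.8,10.7,68.5]
    - [6.8,10.7,68.5]
    - [6.8,10.7,68.5]
    - [6.8,10.7,68.5]
    - [6.8,10.7,68.5]
    - [6.8,10.7,68.5]
    - [6.8,10.7,68.5]

```text
time: 17.9
tool_pos: [578.0, 166.2, 156.6]
tcp_rot: [-179.7, -0.6, 109.2]
ft_force: [0.7, -0.6, 0.4]
finger_gap: 50.0
grip_force: 0.0
```

Request:
servo_tool:
  fingers: [0.05,0.05]
  linear:
    - [0,0,0]
    - [0,0,0]
  rotation:
    - [0,0,0]
    - [0,0,0]

```text
time: 18.1
tool_pos: [577.3, 165.6, 156.2]
tcp_rot: [-179.6, -0.5, 109.7]
ft_force: [0.5, 0.4, -0.4]
finger_gap: 49.8
grip_force: 0.0
```

```bash
python3 -c "
from h import *
s=snap('wrist','w9');print(r.sense()['tool_pos'],carts(s,True));mv([582.3,177,60],109.6)"
```

```text
[577.56110685 164.43556184 156.56712894] [(584.2, 343.1, 127, 34, 33.2), (786.3, 191.3, 108, 24, -89.2), (583.6, 175.4, 127, 31, -70.4), (934.4, -44.6, 103, 56, -50.4), (505.9, -161.6, 129, 38, 72.5), (428.9, -233.6, 112, 57, 86.4)]
lin [0.0094, 0.0093, 0.0966] rot [-0.36, -0.53, 0.02] rows 1.9
```

Request:
servo_tool:
  fingers: [0.05,0.05,0.05,0.05,0.05,0.05,0.05]
  linear:
    - [0.009,0.009,0.02]
    - [0.009,0.009,0.06]
    - [0.009,0.009,0.095]
    - [0.009,0.009,0.12]
    - [0.009,0.009,0.132]
    - [0.009,0.009,0.132]
    - [0.009,0.009,0.132]
  rotation:
    - [-0.4,-0.5,0]
    - [-0.4,-0.5,0]
    - [-0.4,-0.5,0]
    - [-0.4,-0.5,0]
    - [-0.4,-0.5,0]
    - [-0.4,-0.5,0]
    - [-0.4,-0.5,0]

```text
time: 18.85
tool_pos: [583.2, 176.3, 26.1]
tcp_rot: [179.8, -0.0, 109.5]
ft_force: [0.1, -1.0, 1.3]
finger_gap: 50.0
grip_force: 0.0
```

Request:
servo_tool:
  fingers: [0,0,0,0,0,0]
  linear:
    - [0,0,0]
    - [0,0,0]
    - [0,0,0]
    - [0,0,0]
    - [0,0,0]
    - [0,0,0]
  rotation:
    - [0,0,0]
    - [0,0,0]
    - [0,0,0]
    - [0,0,0]
    - [0,0,0]
    - [0,0,0]
  force: 30

```text
time: 19.45
tool_pos: [583.7, 177.0, 26.9]
tcp_rot: [179.7, -0.0, 109.6]
ft_force: [-1.2, -2.0, 6.6]
finger_gap: 27.6
grip_force: 31.1
```

Request:
servo_tool:
  fingers: [0,0,0,0,0,0,0,0]
  linear:
    - [0,0,-0.008]
    - [0,0,-0.018]
    - [0,0,-0.028]
    - [0,0,-0.036]
    - [0,0,-0.04]
    - [0,0,-0.04]
    - [0,0,-0.04]
    - [0,0,-0.04]
  rotation:
    - [0,0,0]
    - [0,0,0]
    - [0,0,0]
    - [0,0,0]
    - [0,0,0]
    - [0,0,0]
    - [0,0,0]
    - [0,0,0]

```text
time: 20.25
tool_pos: [581.5, 176.7, 63.9]
tcp_rot: [-180.0, -0.1, 109.6]
ft_force: [-0.3, 0.3, -2.5]
finger_gap: 27.7
grip_force: 29.9
```

```bash
python3 -c "
from h import *
ft(10);print(r.sense()['tool_pos'],r.sense()['tcp_rot']);snap('wrist','w10');t=snap('top','t3');print([c for c in carts(t,False) if 300<c[0]<700])
place(-30,0,90);place(-30,1,90)"
```

```text
F,T [ 0.232  0.101 -2.056 -0.047 -0.01   0.004] sd [0.377 0.41  0.569 0.027 0.031 0.021]
tool torque [ 0.006 -0.047 -0.004] tool x is valve if ty<0
[581.97430516 176.8002538   64.57634349] [ 1.79942554e+02 -5.44077057e-02  1.09555467e+02]
[(605.7, 702.0, 100, 57, 71.8)]
lin [-0.3695, -0.1592, -0.0872] rot [-11.14, 7.51, 110.87] rows 13.0
lin [-0.3695, -0.1592, -0.0872] rot [-6.78, -10.06, -68.47] rows 8.2
```

Request:
servo_tool:
  fingers: [0,0,0,0,0,0,0,0,0,0]
  linear:
    - [0,0,-0.03]
    - [-0.01,-0.004,-0.06]
    - [-0.037,-0.016,-0.087]
    - [-0.074,-0.032,-0.087]
    - [-0.111,-0.048,-0.087]
    - [-0.148,-0.064,-0.087]
    - [-0.185,-0.08,-0.087]
    - [-0.222,-0.095,-0.087]
    - [-0.259,-0.111,-0.087]
    - [-0.296,-0.127,-0.087]
  rotation:
    - [0,0,0]
    - [-0.5,-0.7,-5]
    - [-1,-1.5,-10]
    - [-1.7,-2.5,-17]
    - [-2.4,-3.5,-24]
    - [-3.1,-4.6,-31]
    - [-3.8,-5.6,-38]
    - [-4.5,-6.6,-45]
    - [-5.2,-7.7,-52]
    - [-5.9,-8.8,-59.5]
  force: 40

```text
time: 21.85
tool_pos: [561.1, -145.1, 151.5]
tcp_rot: [179.2, 10.2, 169.2]
ft_force: [0.7, -0.2, -1.9]
finger_gap: 27.0
grip_force: 44.1
```

```bash
python3 -c "
from h import *
place(-30,1,50)"
```

```text
lin [-0.0022, -0.0798, 0.0402] rot [-0.93, -1.22, -8.87] rows 1.8
```

Request:
servo_tool:
  fingers: [0,0,0,0,0,0]
  linear:
    - [-0.001,-0.03,0]
    - [-0.002,-0.06,0.01]
    - [-0.002,-0.08,0.03]
    - [-0.002,-0.08,0.04]
    - [-0.002,-0.08,0.04]
    - [-0.002,-0.08,0.04]
  rotation:
    - [-0.5,-0.6,-4.4]
    - [-0.9,-1.2,-8.9]
    - [-0.9,-1.2,-8.9]
    - [-0.9,-1.2,-8.9]
    - [-0.9,-1.2,-8.9]
    - [-0.9,-1.2,-8.9]

```text
time: 22.45
tool_pos: [555.2, -222.4, 111.0]
tcp_rot: [179.9, 11.3, 178.0]
ft_force: [0.7, 0.1, -1.6]
finger_gap: 27.5
grip_force: 44.1
```

```bash
python3 -c "
from h import *
print(r.sense()['tool_pos'],r.sense()['finger_gap']);place(-30,1,4)"
```

```text
[ 555.20206269 -222.38959399  111.03138323] 27.51006078670149
lin [0.0085, -0.0024, 0.045] rot [0.02, -0.14, -0.26] rows 0.9
```

Request:
servo_tool:
  fingers: [0,0,0,0,0,0]
  linear:
    - [0.003,-0.002,0.01]
    - [0.006,-0.002,0.022]
    - [0.0085,-0.002,0.034]
    - [0.0085,-0.002,0.042]
    - [0.0085,-0.002,0.045]
    - [0.0085,-0.002,0.045]
  rotation:
    - [0,0,-0.3]
    - [0,0,-0.3]
    - [0,0,-0.3]
    - [0,0,-0.3]
    - [0,0,-0.3]
    - [0,0,-0.3]

```text
time: 23.05
tool_pos: [555.3, -225.0, 64.3]
tcp_rot: [180.0, 11.3, 178.3]
ft_force: [-0.2, 0.6, -1.6]
finger_gap: 27.1
grip_force: 44.1
```

Request:
servo_tool:
  fingers: [0,0,0,0]
  linear:
    - [0,0,0.001]
    - [0,0,0.002]
    - [0,0,0.003]
    - [0,0,0.003]
  rotation:
    - [0,0,0]
    - [0,0,0]
    - [0,0,0]
    - [0,0,0]

```text
time: 23.45
tool_pos: [556.4, -225.4, 62.5]
tcp_rot: [-180.0, 11.4, 178.3]
ft_force: [-0.1, -0.2, -1.6]
finger_gap: 27.6
grip_force: 44.2
```

Request:
servo_tool:
  fingers: [0,0,0]
  linear:
    - [0,0,0.001]
    - [0,0,0.0015]
    - [0,0,0.0015]
  rotation:
    - [0,0,0]
    - [0,0,0]
    - [0,0,0]

```text
time: 23.75
tool_pos: [556.7, -225.7, 62.5]
tcp_rot: [-179.9, 11.4, 178.3]
ft_force: [-9.4, 2.4, 12.0]
finger_gap: 27.1
grip_force: 46.1
```

Request:
servo_tool:
  fingers: [0.04,0.04,0.04,0.04,0.04,0.04,0.04,0.04]
  linear:
    - [0,0,0]
    - [0,0,0]
    - [0,0,0]
    - [0,0,-0.01]
    - [0,0,-0.03]
    - [0,0,-0.06]
    - [0,0,-0.1]
    - [0,0,-0.14]
  rotation:
    - [0,0,0]
    - [0,0,0]
    - [0,0,0]
    - [0,0,0]
    - [0,0,0]
    - [0,0,0]
    - [0,0,0]
    - [0,0,0]

```text
time: 24.55
tool_pos: [528.2, -224.1, 199.6]
tcp_rot: [-180.0, 11.3, 178.3]
ft_force: [0.4, -1.1, -0.4]
finger_gap: 39.7
grip_force: 0.0
```

```bash
python3 -c "
from h import *
s=snap('wrist','w11');t=snap('top','t4');print([c for c in carts(t,False) if 300<c[0]<700]);print([c for c in carts(load('w10'),True) if 300<c[0]<700]);
mv([582.4,340.5,160],35.8)
mv([450,150,220],35.8)"
```

```text
[(582.7, 340.0, 121, 31, 35.9)]
[(488.8, -51.2, 105, 46, 74.5)]
lin [-0.0239, 0.5684, 0.0489] rot [14.67, 5.49, 141.84] rows 16.6
lin [0.0878, 0.3736, -0.0348] rot [14.67, 5.49, 141.84] rows 16.6
```

```bash
python3 -c "
from h import *
mv([582.5,340.3,150],215.8)"
```

```text
lin [-0.0219, 0.5683, 0.0587] rot [-4.26, 11.39, -37.38] rows 11.4
```

Request:
servo_tool:
  fingers: [0.05,0.05,0.05,0.05,0.05,0.05,0.05,0.05,0.05,0.05]
  linear:
    - [-0.002,0.05,0]
    - [-0.005,0.1,0]
    - [-0.01,0.15,0]
    - [-0.012,0.2,0]
    - [-0.015,0.25,0.01]
    - [-0.022,0.568,0.059]
    - [-0.022,0.568,0.059]
    - [-0.022,0.568,0.059]
    - [-0.022,0.568,0.059]
    - [-0.022,0.568,0.059]
  rotation:
    - [-4.3,11.4,-37.4]
    - [-4.3,11.4,-37.4]
    - [-4.3,11.4,-37.4]
    - [-4.3,11.4,-37.4]
    - [-4.3,11.4,-37.4]
    - [-4.3,11.4,-37.4]
    - [-4.3,11.4,-37.4]
    - [-4.3,11.4,-37.4]
    - [-4.3,11.4,-37.4]
    - [-4.3,11.4,-37.4]

```text
time: 25.65
tool_pos: [573.2, 272.1, 155.0]
tcp_rot: [179.4, -0.2, -144.2]
ft_force: [0.7, -0.3, 0.2]
finger_gap: 50.3
grip_force: 0.0
```

```bash
python3 -c "
from h import *
mv([582.5,340.3,150],215.8)"
```

```text
lin [-0.0475, 0.0497, 0.0054] rot [0.65, -0.23, 0.05] rows 1.4
```

Request:
servo_tool:
  fingers: [0.05,0.05,0.05,0.05,0.05]
  linear:
    - [-0.0475,0.05,0.005]
    - [-0.0475,0.05,0.005]
    - [-0.0475,0.05,0.005]
    - [-0.0475,0.05,0.005]
    - [-0.0475,0.05,0.005]
  rotation:
    - [0.6,-0.2,0]
    - [0.6,-0.2,0]
    - [0.6,-0.2,0]
    - [0.6,-0.2,0]
    - [0.6,-0.2,0]

```text
time: 26.15
tool_pos: [582.7, 337.1, 150.4]
tcp_rot: [180.0, -0.1, -144.2]
ft_force: [0.2, -0.2, 0.4]
finger_gap: 50.2
grip_force: 0.0
```

```bash
python3 -c "
from h import *
s=snap('wrist','w12');print(r.sense()['tool_pos'],carts(s,True));mv([582.5,340.3,24.5],215.8)"
```

```text
[582.79899884 336.94881529 150.56802478] [(685.2, 744.5, 112, 55, 61.6), (584.1, 343.4, 128, 31, 36.2), (997.1, 308.6, 107, 55, 13.8)]
lin [-0.0019, 0.0028, 0.1261] rot [0.05, -0.07, -0.04] rows 2.5
```

Request:
servo_tool:
  fingers: [0.05,0.05,0.05,0.05,0.05,0.05,0.05]
  linear:
    - [-0.002,0.003,0.02]
    - [-0.002,0.003,0.06]
    - [-0.002,0.003,0.095]
    - [-0.002,0.003,0.118]
    - [-0.002,0.003,0.126]
    - [-0.002,0.003,0.126]
    - [-0.002,0.003,0.126]
  rotation:
    - [0,0,0]
    - [0,0,0]
    - [0,0,0]
    - [0,0,0]
    - [0,0,0]
    - [0,0,0]
    - [0,0,0]

```text
time: 26.9
tool_pos: [583.5, 342.0, 26.2]
tcp_rot: [180.0, 0.1, -144.2]
ft_force: [-0.4, 0.0, 0.6]
finger_gap: 50.0
grip_force: 0.0
```

Request:
servo_tool:
  fingers: [0,0,0,0,0,0]
  linear:
    - [0,0,0]
    - [0,0,0]
    - [0,0,0]
    - [0,0,0]
    - [0,0,0]
    - [0,0,0]
  rotation:
    - [0,0,0]
    - [0,0,0]
    - [0,0,0]
    - [0,0,0]
    - [0,0,0]
    - [0,0,0]
  force: 30

```text
time: 27.5
tool_pos: [583.7, 342.7, 26.8]
tcp_rot: [180.0, 0.1, -144.2]
ft_force: [-0.5, -0.7, 6.6]
finger_gap: 27.5
grip_force: 31.4
```

Request:
servo_tool:
  fingers: [0,0,0,0,0,0,0,0]
  linear:
    - [0,0,-0.008]
    - [0,0,-0.018]
    - [0,0,-0.028]
    - [0,0,-0.036]
    - [0,0,-0.04]
    - [0,0,-0.04]
    - [0,0,-0.04]
    - [0,0,-0.04]
  rotation:
    - [0,0,0]
    - [0,0,0]
    - [0,0,0]
    - [0,0,0]
    - [0,0,0]
    - [0,0,0]
    - [0,0,0]
    - [0,0,0]

```text
time: 28.3
tool_pos: [581.8, 341.8, 63.6]
tcp_rot: [179.9, -0.1, -144.2]
ft_force: [0.4, 0.2, -1.9]
finger_gap: 27.1
grip_force: 30.3
```

```bash
python3 -c "
from h import *
ft(10);print(r.sense()['tool_pos'],r.sense()['tcp_rot'])
place(25,0,90);place(25,1,90)"
```

```text
F,T [-0.248 -0.16  -2.013  0.04  -0.046 -0.016] sd [0.584 0.549 0.465 0.026 0.023 0.03 ]
tool torque [-0.005 -0.061  0.015] tool x is valve if ty<0
[582.23881372 342.00250537  64.26326237] [ 1.79940412e+02 -6.52255270e-02 -1.44156336e+02]
lin [0.32, -0.4002, -0.0871] rot [14.34, 4.89, -141.8] rows 16.6
lin [0.32, -0.4002, -0.0871] rot [3.8, -11.13, 37.46] rows 10.4
```

Request:
servo_tool:
  fingers: [0,0,0,0,0,0,0,0,0,0]
  linear:
    - [0,0,-0.03]
    - [0.006,-0.008,-0.06]
    - [0.02,-0.025,-0.087]
    - [0.045,-0.055,-0.087]
    - [0.07,-0.087,-0.087]
    - [0.095,-0.119,-0.087]
    - [0.12,-0.15,-0.087]
    - [0.145,-0.181,-0.087]
    - [0.17,-0.212,-0.087]
    - [0.195,-0.243,-0.087]
  rotation:
    - [0,0,0]
    - [0,0,0]
    - [0,0,2]
    - [0.3,-1,4]
    - [0.6,-2,7]
    - [1,-3,10]
    - [1.4,-4,14]
    - [1.8,-5,18]
    - [2,-6,21]
    - [2.4,-7,24]
  force: 40

```text
time: 29.8
tool_pos: [566.3, 29.3, 151.6]
tcp_rot: [-179.1, 7.3, -168.3]
ft_force: [0.6, -0.2, -2.7]
finger_gap: 27.5
grip_force: 43.8
```

```bash
python3 -c "
from h import *
place(25,1,90)"
```

```text
lin [0.049, -0.1931, -0.003] rot [1.33, -4.06, 13.35] rows 4.0
```

Request:
servo_tool:
  fingers: [0,0,0,0,0,0,0,0,0,0]
  linear:
    - [0.01,-0.039,-0.003]
    - [0.02,-0.078,-0.003]
    - [0.03,-0.117,-0.003]
    - [0.04,-0.156,-0.003]
    - [0.047,-0.185,-0.003]
    - [0.049,-0.193,-0.003]
    - [0.049,-0.193,-0.003]
    - [0.049,-0.193,-0.003]
    - [0.049,-0.193,-0.003]
    - [0.049,-0.193,-0.003]
  rotation:
    - [0.3,-1,3]
    - [0.6,-2,6]
    - [0.9,-3,9]
    - [1.2,-4,12]
    - [1.3,-4.1,13.3]
    - [1.3,-4.1,13.3]
    - [1.3,-4.1,13.3]
    - [1.3,-4.1,13.3]
    - [1.3,-4.1,13.3]
    - [1.3,-4.1,13.3]

```text
time: 30.8
tool_pos: [558.2, -166.9, 150.9]
tcp_rot: [180.0, 11.4, 178.5]
ft_force: [-0.1, -0.0, -1.6]
finger_gap: 27.1
grip_force: 43.8
```

```bash
python3 -c "
from h import *
s=snap('wrist','w13');print(r.sense()['tool_pos'],r.sense()['finger_gap']);place(25,1,4)"
```

```text
[ 558.17079192 -167.02456787  150.95793907] 27.287712507322457
lin [0.0178, -0.0029, 0.0838] rot [0.08, -0.03, 0.26] rows 1.7
```

Request:
servo_tool:
  fingers: [0,0,0,0,0,0,0,0]
  linear:
    - [0.004,-0.003,0.015]
    - [0.008,-0.003,0.035]
    - [0.014,-0.003,0.055]
    - [0.0178,-0.003,0.07]
    - [0.0178,-0.003,0.08]
    - [0.0178,-0.003,0.084]
    - [0.0178,-0.003,0.086]
    - [0.0178,-0.003,0.086]
  rotation:
    - [0,0,0.2]
    - [0,0,0.2]
    - [0,0,0.2]
    - [0,0,0.2]
    - [0,0,0.2]
    - [0,0,0.2]
    - [0,0,0.2]
    - [0,0,0.2]

```text
time: 31.65
tool_pos: [558.0, -171.2, 63.5]
tcp_rot: [180.0, 11.5, 178.2]
ft_force: [-1.3, 0.1, -3.1]
finger_gap: 27.0
grip_force: 43.8
```

Request:
servo_tool:
  fingers: [0,0,0]
  linear:
    - [0,0,0.001]
    - [0,0,0.002]
    - [0,0,0.002]
  rotation:
    - [0,0,0]
    - [0,0,0]
    - [0,0,0]

```text
time: 31.95
tool_pos: [558.5, -171.4, 62.4]
tcp_rot: [180.0, 11.5, 178.2]
ft_force: [-2.0, 0.3, 3.6]
finger_gap: 27.3
grip_force: 44.6
```

Request:
servo_tool:
  fingers: [0,0.04,0.04,0.04,0.04,0.04,0.04,0.04,0.04,0.04]
  linear:
    - [0,0,0.0007]
    - [0,0,0.0007]
    - [0,0,0.0007]
    - [0,0,0.0007]
    - [0,0,-0.01]
    - [0,0,-0.03]
    - [0,0,-0.06]
    - [0,0,-0.1]
    - [0,0,-0.14]
    - [0,0,-0.14]
  rotation:
    - [0,0,0]
    - [0,0,0]
    - [0,0,0]
    - [0,0,0]
    - [0,0,0]
    - [0,0,0]
    - [0,0,0]
    - [0,0,0]
    - [0,0,0]
    - [0,0,0]

```text
time: 32.95
tool_pos: [532.9, -172.0, 206.8]
tcp_rot: [-179.8, 12.0, 178.3]
ft_force: [1.8, -1.1, 0.6]
finger_gap: 40.4
grip_force: 0.0
```

```bash
python3 -c "
from h import *
s=snap('wrist','w14');c=snap('scene','sc2')
cv2.imwrite('pics/w14b.png',np.vstack([s['frame'][60:300,:,::-1],np.pad(cv2.resize(c['frame'][130:240,255:415,::-1],None,fx=2.4,fy=2.4,interpolation=cv2.INTER_CUBIC),((0,0),(0,256),(0,0)))]))
print(r.sense()['tool_pos']);mv(rk(87,0,0)+[0,0,200],YAW)"
```

```text
[ 530.92768334 -170.9071655   200.94769199]
lin [-0.1169, -0.023, 0.025] rot [18.25, 0.06, 179.04] rows 21.0
```

View pics/w14b.png

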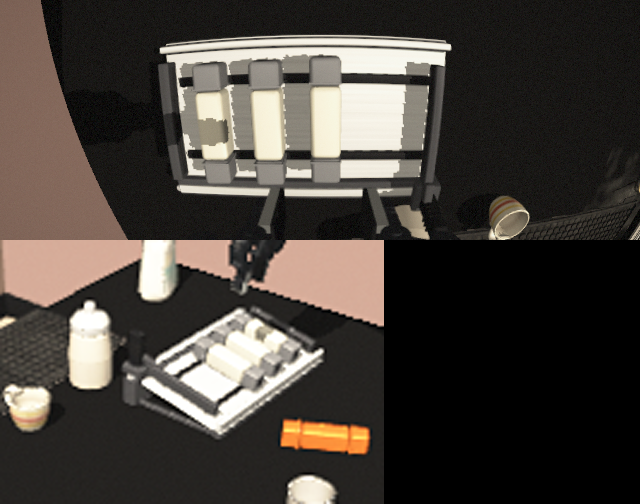

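```bash
python3 -c "
from h import *
mv([652,-62.6,190],YAW+180)"
```

```text
lin [-0.113, 0.112, 0.0344] rot [-0.04, 11.64, -0.03] rows 3.3
```

Request:
servo_tool:
  fingers: [0.05,0.05,0.05,0.05,0.05,0.05,0.05,0.05]
  linear:
    - [-0.03,0.03,0]
    - [-0.06,0.06,0.005]
    - [-0.09,0.09,0.02]
    - [-0.113,0.112,0.034]
    - [-0.113,0.112,0.034]
    - [-0.113,0.112,0.034]
    - [-0.113,0.112,0.034]
    - [-0.113,0.112,0.034]
  rotation:
    - [0,4,0]
    - [0,8,0]
    - [0,11.6,0]
    - [0,11.6,0]
    - [0,11.6,0]
    - [0,11.6,0]
    - [0,11.6,0]
    - [0,11.6,0]

```text
time: 33.85
tool_pos: [650.5, -63.1, 188.1]
tcp_rot: [180.0, -0.1, 178.2]
ft_force: [0.0, -0.1, 0.6]
finger_gap: 50.1
grip_force: 0.0
```

```bash
python3 -c "
from h import *
print(r.sense()['tool_pos']);mv([652,-62.6,96],YAW+180);ft(4)"
```

```text
[650.45798432 -63.06420383 188.08183756]
lin [-0.0018, 0.0004, 0.0921] rot [0.05, -0.15, -0.1] rows 1.8
F,T [-0.037 -0.161  0.073  0.011  0.006  0.017] sd [0.349 0.363 0.402 0.024 0.017 0.016]
tool torque [-0.011  0.006 -0.017] tool x is valve if ty<0
```

Request:
servo_tool:
  fingers: [0.05,0.05,0.05,0.05,0.05,0,0,0,0,0]
  linear:
    - [-0.001,0,0.03]
    - [-0.002,0,0.06]
    - [-0.002,0,0.085]
    - [-0.002,0,0.092]
    - [-0.002,0,0.092]
    - [-0.002,0,0.092]
    - [-0.002,0,0.092]
    - [-0.002,0,0.092]
    - [-0.002,0,0.092]
    - [-0.002,0,0.092]
  rotation:
    - [0,0,0]
    - [0,0,0]
    - [0,0,0]
    - [0,0,0]
    - [0,0,0]
    - [0,0,0]
    - [0,0,0]
    - [0,0,0]
    - [0,0,0]
    - [0,0,0]
  force: 40

```text
time: 35.05
tool_pos: [654.1, -62.3, 97.9]
tcp_rot: [180.0, 0.0, 178.2]
ft_force: [-1.6, 0.4, 6.4]
finger_gap: 15.7
grip_force: 39.7
```

Request:
servo_tool:
  fingers: [0,0,0,0,0,0,0,0,0,0]
  linear:
    - [0,-0.005,0]
    - [0,-0.014,0]
    - [0,-0.024,0]
    - [0,-0.034,0]
    - [0,-0.044,0]
    - [0,-0.053,0]
    - [0,-0.061,0]
    - [0,-0.067,0]
    - [0,-0.07,0]
    - [0,-0.07,0]
  rotation:
    - [0,0,0]
    - [0,0,0]
    - [0,0,0]
    - [0,0,0]
    - [0,0,0]
    - [0,0,0]
    - [0,0,0]
    - [0,0,0]
    - [0,0,0]
    - [0,0,0]

```text
time: 36.05
tool_pos: [651.9, -132.8, 97.9]
tcp_rot: [180.0, 0.0, 178.2]
ft_force: [-1.4, -0.3, 6.6]
finger_gap: 15.7
grip_force: 39.9
```

Request:
servo_tool:
  fingers: [0,0,0,0,0,0,0,0,0,0]
  linear:
    - [0,-0.003,0]
    - [0,-0.006,0]
    - [0,-0.009,0]
    - [0,-0.012,0]
    - [0,-0.015,0]
    - [0,-0.018,0]
    - [0,-0.022,0]
    - [0,-0.026,0]
    - [0,-0.03,0]
    - [0,-0.034,0]
  rotation:
    - [0,0,0]
    - [0,0,0]
    - [0,0,0]
    - [0,0,0]
    - [0,0,0]
    - [0,0,0]
    - [0,0,0]
    - [0,0,0]
    - [0,0,0]
    - [0,0,0]

```text
time: 37.05
tool_pos: [650.8, -165.8, 97.9]
tcp_rot: [179.9, 0.0, 178.2]
ft_force: [-1.5, 3.0, 7.8]
finger_gap: 15.8
grip_force: 40.0
```

```bash
python3 -c "
from h import *
ft(4);print(r.sense()['tool_pos']);snap('wrist','w15')"
```

```text
F,T [-1.305  0.561  7.38   0.113  0.205 -0.031] sd [0.124 0.807 1.089 0.084 0.04  0.012]
tool torque [-0.106  0.208  0.031] tool x is valve if ty<0
[ 650.81689933 -166.53404352   97.92278923]
```

Request:
servo_tool:
  fingers: [0,0,0,0,0,0,0,0,0,0]
  linear:
    - [0,-0.003,0]
    - [0,-0.006,0]
    - [0,-0.009,0]
    - [0,-0.012,0]
    - [0,-0.015,0]
    - [0,-0.018,0]
    - [0,-0.021,0]
    - [0,-0.024,0]
    - [0,-0.027,0]
    - [0,-0.03,0]
  rotation:
    - [0,0,0]
    - [0,0,0]
    - [0,0,0]
    - [0,0,0]
    - [0,0,0]
    - [0,0,0]
    - [0,0,0]
    - [0,0,0]
    - [0,0,0]
    - [0,0,0]

```text
time: 38.3
tool_pos: [649.9, -195.6, 97.9]
tcp_rot: [179.9, -0.0, 178.3]
ft_force: [-2.1, 4.4, 9.2]
finger_gap: 15.7
grip_force: 40.1
```

Request:
servo_tool:
  fingers: [0,0,0,0,0,0,0,0,0,0]
  linear:
    - [0,-0.003,0]
    - [0,-0.006,0]
    - [0,-0.009,0]
    - [0,-0.012,0]
    - [0,-0.015,0]
    - [0,-0.018,0]
    - [0,-0.021,0]
    - [0,-0.024,0]
    - [0,-0.026,0]
    - [0,-0.028,0]
  rotation:
    - [0,0,0]
    - [0,0,0]
    - [0,0,0]
    - [0,0,0]
    - [0,0,0]
    - [0,0,0]
    - [0,0,0]
    - [0,0,0]
    - [0,0,0]
    - [0,0,0]

```text
time: 39.3
tool_pos: [649.0, -223.4, 97.9]
tcp_rot: [179.9, -0.0, 178.3]
ft_force: [-3.6, 4.3, 8.3]
finger_gap: 15.7
grip_force: 40.2
```

```bash
python3 -c "
from h import *
ft(4);print(r.sense()['tool_pos']);s=snap('wrist','w16');cv2.imwrite('pics/w16b.png',s['frame'][:,:,::-1])"
```

```text
F,T [-2.414  3.897  8.373  0.48   0.306 -0.059] sd [0.189 0.771 0.576 0.026 0.014 0.017]
tool torque [-0.47   0.321  0.06 ] tool x is valve if ty<0
[ 648.99068516 -223.76071512   97.91084222]
```

View pics/w16b.png

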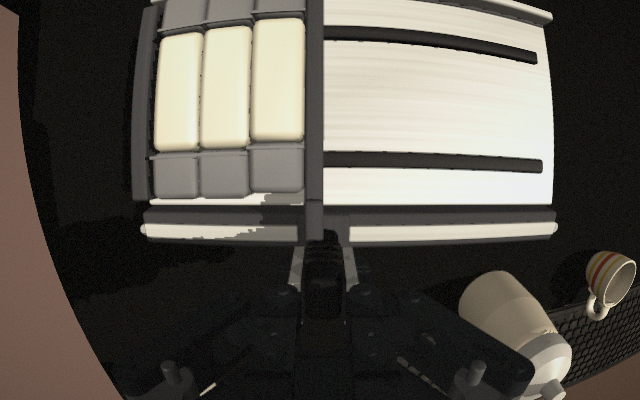

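Request:
servo_tool:
  fingers: [0,0,0,0,0]
  linear:
    - [0,-0.0008,0]
    - [0,-0.0016,0]
    - [0,-0.0024,0]
    - [0,-0.0032,0]
    - [0,-0.004,0]
  rotation:
    - [0,0,0]
    - [0,0,0]
    - [0,0,0]
    - [0,0,0]
    - [0,0,0]

```text
time: 40.05
tool_pos: [648.9, -227.3, 97.9]
tcp_rot: [179.9, -0.0, 178.3]
ft_force: [-2.1, 5.9, 8.2]
finger_gap: 15.4
grip_force: 40.1
```

Request:
servo_tool:
  fingers: [0,0,0]
  linear:
    - [0,-0.0007,0]
    - [0,-0.0014,0]
    - [0,-0.002,0]
  rotation:
    - [0,0,0]
    - [0,0,0]
    - [0,0,0]

```text
time: 40.35
tool_pos: [648.8, -229.3, 97.9]
tcp_rot: [179.9, -0.0, 178.3]
ft_force: [-2.0, 5.4, 10.1]
finger_gap: 15.5
grip_force: 40.1
```

Request:
servo_tool:
  fingers: [0,0,0]
  linear:
    - [0,-0.0007,0]
    - [0,-0.0014,0]
    - [0,-0.002,0]
  rotation:
    - [0,0,0]
    - [0,0,0]
    - [0,0,0]

```text
time: 40.65
tool_pos: [648.8, -231.4, 98.0]
tcp_rot: [179.9, -0.0, 178.3]
ft_force: [-2.5, 4.8, 8.7]
finger_gap: 15.7
grip_force: 40.1
```

Request:
servo_tool:
  fingers: [0,0,0]
  linear:
    - [0,-0.0005,0]
    - [0,-0.001,0]
    - [0,-0.0015,0]
  rotation:
    - [0,0,0]
    - [0,0,0]
    - [0,0,0]

```text
time: 40.95
tool_pos: [648.7, -232.8, 97.9]
tcp_rot: [179.9, -0.0, 178.3]
ft_force: [-1.3, 5.4, 8.4]
finger_gap: 15.6
grip_force: 40.1
```

Request:
servo_tool:
  fingers: [0,0,0]
  linear:
    - [0,-0.0005,0]
    - [0,-0.001,0]
    - [0,-0.0015,0]
  rotation:
    - [0,0,0]
    - [0,0,0]
    - [0,0,0]

```text
time: 41.25
tool_pos: [648.7, -233.6, 97.9]
tcp_rot: [179.9, -0.0, 178.3]
ft_force: [-3.8, 10.2, 10.8]
finger_gap: 15.5
grip_force: 40.3
```

Request:
servo_tool:
  fingers: [0,0,0]
  linear:
    - [0,-0.0004,0]
    - [0,-0.0008,0]
    - [0,-0.001,0]
  rotation:
    - [0,0,0]
    - [0,0,0]
    - [0,0,0]

```text
time: 41.55
tool_pos: [648.7, -233.6, 97.9]
tcp_rot: [179.8, -0.0, 178.3]
ft_force: [-3.9, 13.3, 10.8]
finger_gap: 15.6
grip_force: 40.5
```

Request:
servo_tool:
  fingers: [0,0,0,0,0,0,0,0,0,0]
  linear:
    - [0,-0.0005,0]
    - [0,-0.0005,0]
    - [0,-0.0005,0]
    - [0,-0.0005,0]
    - [0,-0.0005,0]
    - [0,-0.0005,0]
    - [0,-0.0005,0]
    - [0,-0.0005,0]
    - [0,-0.0005,0]
    - [0,-0.0005,0]
  rotation:
    - [0,0,0]
    - [0,0,0]
    - [0,0,0]
    - [0,0,0]
    - [0,0,0]
    - [0,0,0]
    - [0,0,0]
    - [0,0,0]
    - [0,0,0]
    - [0,0,0]

```text
time: 42.55
tool_pos: [648.7, -233.6, 97.9]
tcp_rot: [179.8, -0.1, 178.3]
ft_force: [-3.9, 15.3, 11.7]
finger_gap: 15.4
grip_force: 40.6
```

```bash
python3 -c "
from h import *
ft(4);print(r.sense()['tool_pos'])"
```

```text
F,T [-3.877 14.724 11.809  1.667  0.473 -0.18 ] sd [0.625 0.211 0.368 0.015 0.018 0.047]
tool torque [-1.652  0.52   0.18 ] tool x is valve if ty<0
[ 648.69335997 -233.57525009   97.94733471]
```

Request:
servo_tool:
  fingers: [0.05,0.05,0.05,0.05,0.05,0.05,0.05,0.05,0.05,0.05]
  linear:
    - [0,0,0]
    - [0,0,0]
    - [0,0,0]
    - [0,0,0]
    - [0,0,-0.02]
    - [0,0,-0.05]
    - [0,0,-0.09]
    - [0,0,-0.13]
    - [0.03,0,-0.16]
    - [0.06,0,-0.18]
  rotation:
    - [0,0,0]
    - [0,0,0]
    - [0,0,0]
    - [0,0,0]
    - [0,0,0]
    - [0,0,0]
    - [0,0,0]
    - [0,0,0]
    - [0,0,0]
    - [0,0,0]

```text
time: 43.75
tool_pos: [588.2, -235.4, 278.5]
tcp_rot: [-180.0, 0.0, 178.2]
ft_force: [0.4, -0.0, 0.5]
finger_gap: 49.9
grip_force: 0.0
```

```bash
python3 -c "
from h import *
s=snap('wrist','w17');c=snap('scene','sc3');t=snap('top','t5')
print([k for k in carts(t,False) if 300<k[0]<700], r.sense()['ft_force'])
a=cv2.resize(c['frame'][130:240,255:415,::-1],(400,275),interpolation=cv2.INTER_CUBIC);b=cv2.resize(t['frame'][120:280,160:400,::-1],(400,275))
cv2.imwrite('pics/w17b.png',np.vstack([np.pad(s['frame'][40:340,:,::-1],((0,0),(0,160),(0,0))),np.hstack([a,b])]))"
```

```text
[(605.7, 701.9, 100, 57, 71.8)] [ 0.1025308   0.34542342 -0.66701916]
```

View pics/w17b.png

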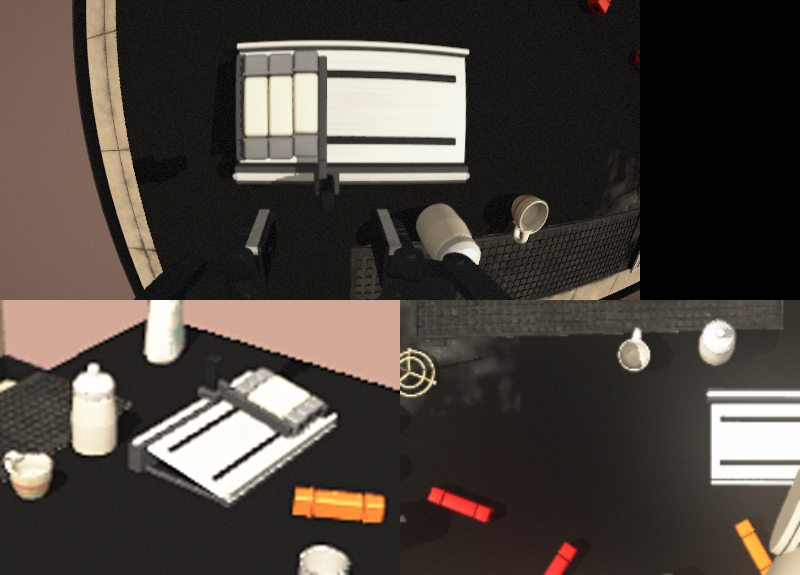

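The picture shows all three cartridges packed between the jaws (wrist columns 245–318, top of the picture), flat on both ribs. No white cartridges are left on the worktop, and the jar and cup have not moved.

```bash
python3 -c "
from h import *
print(r.hand_in())"
```

```text
the job is handed in; nothing more can be done
None
```

Job handed in: the 3 cartridges present lie flat on both ribs, valve ends at the low side (read from wrist torque when lifted). The jaw was closed on the row at about 15 N, held about a second and released, and the jar and cup were left untouched.

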